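# Seat a U-bolt clamp over an exhaust pipe

### The arm

A 7-joint arm with a two-finger parallel gripper is mounted at the origin on the work surface. World frame = base frame: x ahead of the robot, y to its left, z up, the work surface at z = 0. Lengths are in mm, angles in rad, forces in N, time in s.
With the tool pointing down it reaches from about 400 to 875 mm from the base axis. Payload 4.4 kg.
Tool frame: the origin (TCP) lies at the very end of the fingers, on their centre line; the grasp point (between the pads) lies 19 mm behind it; z points along the fingers, y is the direction in which the jaws open and shut (so a half turn about z gives the same grasp; the last joint's range is limited). The gripper opens to 85 mm and grips with 20 to 120 N. Pads are 22 mm wide; open, the fingers measure 114 mm over their backs; the gripper's body (76 mm by 85 mm) begins 54 mm behind the grasp point. The pads swing forward as they close: fully open they stand 13 mm farther back than shut.
Start: joints at [1.255, 0.628, 0.038, 1.517, -0.027, 0.996, -0.02], TCP at [160.714, -629.832, 231.313] pointing down, gripper open.
Joint ranges: [-3.06, 3.06], [-0.37, 2.12], [-1.25, 1.32], [0.18, 2.47], [-1.1, 4.24], [0.23, 1.98], [-2.94, 2.94]. Speed limits (rad/s): [2.57, 2.57, 3.14, 3.14, 3.14, 3.14, 3.14].

### API

Orientations are given as [roll, pitch, yaw] about the fixed x, y, z axes, in that order (R = Rz(yaw) Ry(pitch) Rx(roll)).
In Python, from cell import read_state, get_image, calibration, finish_job gives the robot as it stands. The module is installed in compiled form; this text tells all that it offers.
- The arm moves only by the tool apply_moves, never from a script. Its argument "increments" is a list of rows, each an object of numbers: "tx", "ty", "tz": the shift along the world's x, y, z in m; "rx", "ry", "rz": the turn, a rotation vector about the world's x, y, z in units of 5 degrees (1.0 is 5 degrees); "claw": the finger opening in m, from 0 to 0.0854. In form: [{"tx": .., "ty": .., "tz": .., "rx": .., "ry": .., "rz": .., "claw": ..}, ...]. A call has 1 to 12 rows; each row is the pose to reach, as a shift and turn from the pose commanded when the call began; what a row does not reach only later rows make up. A row lasts 1/10 s, in which the tool goes at most 50 mm and 8.59 degrees, less where a joint would pass 70% of its speed; a pose out of reach is approached as far as the arm can. A call with a gripper value outside its range is refused whole. The fingers move at their own pace and stop on an object; the grip force is fixed at half the most. Time passes only in rows, so rows that repeat a pose let the fingers close. It gives the time, the measured TCP pose, the force and the opening at its end, in the units of the state.
- read_state(): the state, without advancing time (a new reading comes with each control period).
- get_image(name): name is "side" or "top" or "wrist"; returns the picture (400x640x3 uint8, red, green, blue); there is no depth.
- calibration(name): a dict with "camera_matrix" (3x3 intrinsics, pixels), "origin" and "attitude" of the camera in the world. Camera axes: x right, y up, looking along -z (the intrinsics and any distortion apply to the point x, -y, -z); pixel columns grow to the right and rows downward; lengths in mm; the calibration is good to about 2 mm. A picture is of the moment at which its call begins: read the wrist's pose just before it. calibration takes no time and is no camera call; for the wrist camera it gives the pose at the moment of the call.
- finish_job(): hands the job in, once; it reports no verdict.
The state is a dict: "clock": time; "qpos": joint angles; "qd": joint speeds; "tau": joint torques, N m; "eef_pos": TCP position; "tool_rot": TCP orientation; "force": force on the tool from outside, world axes, zero at the start; "torque": the same for the moment, N m; "width": finger opening in mm.
Only numpy, scipy, OpenCV 4.12 (cv2) and the standard library are available. Lean on these libraries where they do the work, as an engineer would, in place of code of your own. Each camera call takes 0.05 s, during which the arm holds its last target. There are 200 camera calls.

### The job

Take the U-bolt with the yellow grip out of the parts rack, set it astride the pipe on the blue fixture, feel both legs into the two holes of the bracket plate together, and press it down past the springs until it is fully home on the pipe; then let go. Be gentle: never bear on the fixture with more than 60 N, and leave the other two U-bolts standing in the rack.

Things in the scene. Friction and masses are not known exactly. Their poses are not given: they have to be found in the camera images.
- clamp_yellow_grip (a point): Centre of the yellow plastic grip of the loose U-bolt to fit (about 0.15 kg), standing legs down in one of the rack's slots (which one varies). Grip block 36 mm along x, 16 along y, 40 tall along z; x runs from leg to leg, z up. The U below it lies in the xz plane; the inside of its bow is 24 mm, the leg tips 103 mm below this point.
- clamp_yellow: The same yellow-grip U-bolt, origin midway between its two leg tips, z up along the legs. 8 mm round steel rod, legs 54 mm apart centre to centre along x (46 mm clear inside); the last 3 mm of each leg tapers to a 6 mm flat end.
- rack: Grey plastic parts rack, fixed, 110 (x) x 196 (y) x 45 mm tall, origin at the centre of its underside. Three slots 35 mm deep, 89 x 10 mm, run along its x at y = -66, 0 and +66 mm. One U-bolt stands in each: yellow (wanted), red (narrower), blue (wider).
- clamp_red_grip (a point): Centre of the red 36 x 16 x 40 mm grip of a narrower U-bolt, same axes; it stays in the rack.
- clamp_blue_grip (a point): Centre of the blue 36 x 16 x 40 mm grip of a wider U-bolt, same axes; it stays in the rack.
- fixture: Blue steel fixture, fixed, base 150 (x) x 220 (y) mm, origin at the centre of its underside on the trolley top. It carries a pipe of 40 mm diameter, 230 mm long, along its y axis, centre line 80 mm up, on two end stands (50 mm wide, 16 mm thick, at y = -92 and +92 mm), and a bracket plate under the pipe.
- pipe_top (a point): Top of the pipe at mid-length, 100 mm above the trolley top; axes as the fixture's (y along the pipe). Fully home, the inside of the U-bolt's bow rests on the pipe, so the grip's centre is 24 mm above the pipe's top.
- bracket (a point): Middle of the bracket plate's range, at the height of its top face (55 mm up), under the pipe. Plate 118 (x) x 104 (y) x 8 mm with two 12 mm round through holes, 1.5 mm chamfers, at x = -27 and +27 mm, both at one y. It was clamped somewhere within 18 mm either way of here along y (the pipe): where is NOT measured. Gentle pushing does not shift it.
- springs (a point): Middle between two sprung pawls, about 14 mm below the plate's top face, one beside each hole, moving with the plate. Pushing both legs past them takes roughly 6 to 12 N together, then 2 to 6 N to slide on; the pawls hold the U-bolt by friction, so it does not sink home by its own weight.
There are look-alikes about, which are no part of the job. Leave any green or orange look-alike of the clamp_yellow alone.

How it is judged (in metres and radians):
On the way, in this order (a step that is already met when the one before it is completed fails the run):
1. the yellow U-bolt is lifted clear of the rack (height (world z) of clamp_yellow_grip above 0.17 m), for 0.1 s.
2. both legs have entered the plate's holes (x of clamp_yellow_grip in the frame of fixture between -0.008 and 0.008 m and y of clamp_yellow_grip in the frame of fixture between -0.03 and 0.03 m and z of clamp_yellow_grip in the frame of fixture below 0.15 m and angle between clamp_yellow_grip's own z axis and vertical below 0.15 rad and angle between the x axis of clamp_yellow_grip and the x axis of fixture, either way round below 0.15 rad), for 0.05 s.
At the end, for the whole second after the job is handed in: The yellow U-bolt is astride the pipe with both legs through the plate's holes, its bow within 2.5 mm of resting on the pipe, within 0.15 rad of upright and square to the pipe, at rest and released (x of clamp_yellow_grip in the frame of fixture between -0.008 and 0.008 m and y of clamp_yellow_grip in the frame of fixture between -0.03 and 0.03 m and z of clamp_yellow_grip in the frame of fixture below 0.1265 m and angle between clamp_yellow_grip's own z axis and vertical below 0.15 rad and angle between the x axis of clamp_yellow_grip and the x axis of fixture, either way round below 0.15 rad and linear speed of clamp_yellow below 0.02 m/s and contact force between the fingers and clamp_yellow below 0.1 N); the robot touches nothing.
It fails at once if the yellow U-bolt bears on the fixture with more than 60 N (contact force between clamp_yellow and fixture above 60 N).
It fails at once if the robot bears on the fixture with more than 60 N (contact force between any of the fingers, the arm and fixture above 60 N).
It fails at once if another U-bolt is moved more than 30 mm (distance of any of clamp_red_grip, clamp_blue_grip from where it was at the start of the episode above 0.03 m).
It also fails if it takes over 51 s, if anything falls off the work surface, if the arm or the gripper's body presses on something with over 40 N, if the wrist force passes 120 N, or if a joint passes its speed limit or range.

## Working session

There is one attempt and no reset: what is moved stays moved. The work goes in short steps, Python scripts to look and compute and a tool call to move; the robot and the scene stay as the last step left them, time stands still between calls to the robot, and variables do not carry over. Pictures are saved under pics/ and viewed, about 8 in all and at most 12, crops included, and the job is handed in when it is done.

Besides the shell and the picture viewer there is one more tool, called after "Call:" as name(argument=value, ...), one argument or row to a line, values as JSON. apply_moves: Moves the arm, as the interface text tells. Its arguments: {"type":"object","properties":{"increments":{"type":"array"}},"required":["increments"]}

```bash
mkdir -p pics
cat > h.py <<'E'
import numpy as np, cv2
from cell import *
def save(im,n): cv2.imwrite('pics/'+n+'.png',im[:,:,::-1])
def R_of(c):
    a=np.array(c['attitude'],float)
    if a.shape==(3,3): return a
    from scipy.spatial.transform import Rotation as R
    return R.from_euler('xyz',a).as_matrix() if a.size==3 else R.from_quat(a).as_matrix()
def ray(c,u,v):
    K=np.array(c['camera_matrix']); d=np.linalg.inv(K)@[u,v,1]
    return np.array(c['origin'],float), R_of(c)@[d[0],-d[1],-d[2]]
def onz(c,u,v,z):
    o,d=ray(c,u,v); return o+d*(z-o[2])/d[2]
def proj(c,P):
    p=R_of(c).T@(np.array(P,float)-np.array(c['origin'])); q=np.array(c['camera_matrix'])@[p[0],-p[1],-p[2]]; return q[:2]/q[2]
def tri(rays):
    A=np.zeros((3,3));b=np.zeros(3)
    for o,d in rays:
        d=d/np.linalg.norm(d);M=np.eye(3)-np.outer(d,d);A+=M;b+=M@o
    return np.linalg.solve(A,b)
E
python3 - <<'E'
from h import *
s=read_state();print({k:np.round(v,3).tolist() for k,v in s.items()})
for n in('side','top','wrist'):
    c=calibration(n);print(n,c)
    save(get_image(n),n+'0')
a=cv2.imread('pics/side0.png');b=cv2.imread('pics/top0.png');
E
```

```text
{'clock': 0.0, 'qpos': [1.255, 0.629, 0.038, 1.518, -0.027, 0.996, -0.02], 'qd': [0.0, -0.0, 0.001, -0.001, -0.001, -0.001, -0.0], 'tau': [0.0, -56.34, 1.226, -19.345, 0.011, 0.01, 0.0], 'eef_pos': [160.541, -629.202, 230.391], 'tool_rot': [-3.14, 0.0, 0.25], 'force': [-0.604, 0.607, -0.454], 'torque': [-0.006, -0.002, 0.007], 'width': 85.416}
side {'camera_matrix': array([[435.61394232,   0.        , 315.29088591],
       [  0.        , 435.61394232, 193.34686287],
       [  0.        ,   0.        ,   1.        ]]), 'origin': array([ 398.62663914, -773.27860249,  687.86720551]), 'attitude': array([ 0.95789735, -0.01212473, -0.15784058])}
top {'camera_matrix': array([[409.54575203,   0.        , 324.10441313],
       [  0.        , 409.54575203, 198.23123723],
       [  0.        ,   0.        ,   1.        ]]), 'origin': array([346.16389635,  46.46263308, 869.69245945]), 'attitude': array([ 2.19547143e-01,  1.06848284e-04, -1.52021691e+00])}
wrist {'camera_matrix': array([[312.50042419,   0.        , 319.81022601],
       [  0.        , 312.50042419, 194.06873046],
       [  0.        ,   0.        ,   1.        ]]), 'origin': array([ 241.894671  , -609.55598023,  373.30813172]), 'attitude': array([-0.32512751,  0.00273258, -1.32023228])}
```

View pics/top0.png

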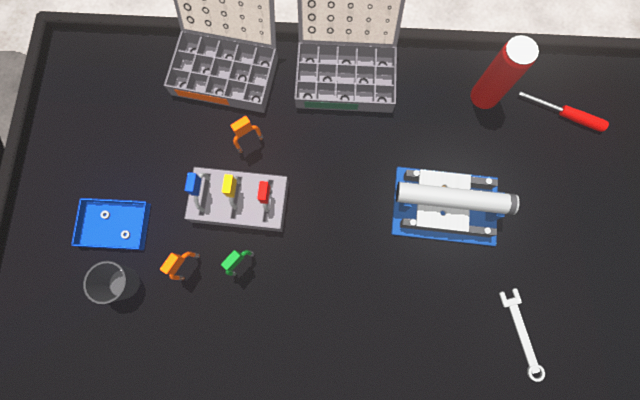

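View pics/side0.png

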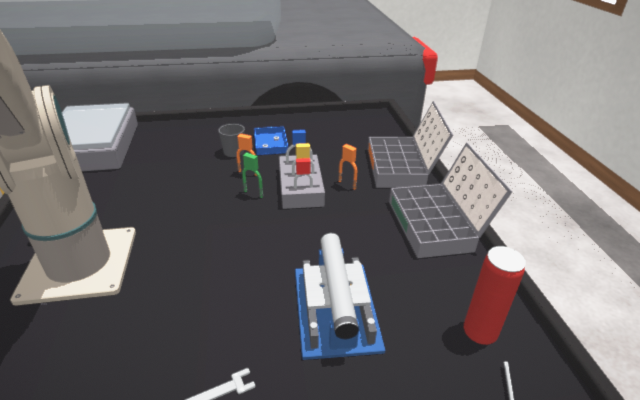

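The top view shows the rack at about (237,198), with blue at (192,183), yellow at (228,185) and red at (263,190). The fixture is at (447,205), with its pipe running left to right. Orange bolts at (243,130) and (178,265) and a green one at (237,262) stand outside the rack; they are look-alikes. The only yellow grip is in the rack's middle slot, so that is the one meant. Next I'll measure and confirm it in a crop.

```bash
cat > m.py <<'E'
from h import *
ims={n:cv2.imread(f'pics/{n}0.png') for n in('top','side')}
C={n:calibration(n) for n in ims}
def blob(im,lo,hi,box):
    m=cv2.inRange(cv2.cvtColor(im,cv2.COLOR_BGR2HSV),lo,hi);k=np.zeros_like(m);x0,y0,x1,y1=box;k[y0:y1,x0:x1]=m[y0:y1,x0:x1];return k
cols={'yellow':((22,120,100),(35,255,255)),'red':((0,150,80),(6,255,255)),'blue':((105,150,60),(125,255,255))}
for n,(lo,hi) in cols.items():
    rs=[]
    for v,box in(('top',(184,165,285,225)),('side',(275,125,330,205))):
        if n=='blue' and v=='side': box=(291,125,310,150)
        k=blob(ims[v],lo,hi,box);ys,xs=np.nonzero(k)
        x,y,w,h=cv2.boundingRect(k);u=(x+(w-1)/2,y+(h-1)/2)
        print(n,v,len(xs),xs.mean().round(1),ys.mean().round(1),(x,y,w,h));rs.append(ray(C[v],xs.mean(),ys.mean()))
    print('  tri',tri(rs).round(1))
# rack top face & fixture base
im=ims['top'];hsv=cv2.cvtColor(im,cv2.COLOR_BGR2HSV)
k=np.zeros(im.shape[:2],np.uint8);g=((hsv[:,:,1]<60)&(hsv[:,:,2]>90)).astype(np.uint8)*255;k[160:235,180:292]=g[160:235,180:292]
k=cv2.morphologyEx(k,cv2.MORPH_CLOSE,np.ones((9,9)))
c=max(cv2.findContours(k,0,2)[0],key=cv2.contourArea);q=cv2.boxPoints(cv2.minAreaRect(c));print('rack px',q.round(1).tolist())
P=np.array([onz(C['top'],*p,45) for p in q]);print(P.round(1).tolist(),P.mean(0).round(1))
k=blob(im,(100,130,40),(125,255,255),(385,155,510,250))
c=np.vstack(cv2.findContours(k,0,2)[0]);q=cv2.boxPoints(cv2.minAreaRect(c));print('fix px',q.round(1).tolist())
P=np.array([onz(C['top'],*p,5) for p in q]);print(P.round(1).tolist(),P.mean(0).round(1))
a=cv2.resize(im[155:240,175:295],None,fx=6,fy=6,interpolation=cv2.INTER_CUBIC);cv2.imwrite('pics/rk.png',a)
a=cv2.resize(im[155:255,385:525],None,fx=5.5,fy=5.5,interpolation=cv2.INTER_CUBIC);cv2.imwrite('pics/fx.png',a)
E
python3 m.py
```

```text
yellow top 213 228.4 184.9 (222, 174, 14, 23)
yellow side 169 302.3 149.7 (296, 143, 14, 14)
  tri [531.6 238.6 112.8]
red top 204 263.2 191.7 (258, 181, 12, 22)
red side 196 302.9 165.8 (296, 158, 14, 16)
  tri [524.1 172.9 102.7]
blue top 241 191.6 183.1 (185, 172, 15, 23)
blue side 154 298.3 135.7 (292, 130, 14, 14)
  tri [529.8 307.  119.5]
rack px [[183.60000610351562, 219.6999969482422], [189.6999969482422, 164.89999389648438], [287.1000061035156, 175.6999969482422], [281.0, 230.60000610351562]]
[[470.6, 339.8, 45.0], [587.5, 341.6, 45.0], [574.2, 135.4, 45.0], [458.5, 139.6, 45.0]] [522.7 239.1  45. ]
fix px [[389.1000061035156, 234.1999969482422], [396.3999938964844, 166.10000610351562], [507.1000061035156, 178.10000610351562], [499.70001220703125, 246.1999969482422]]
[[467.7, -85.3, 5.0], [619.3, -99.0, 5.0], [604.2, -341.1, 5.0], [454.2, -318.7, 5.0]] [ 536.4 -211.     5. ]
```

View pics/rk.png

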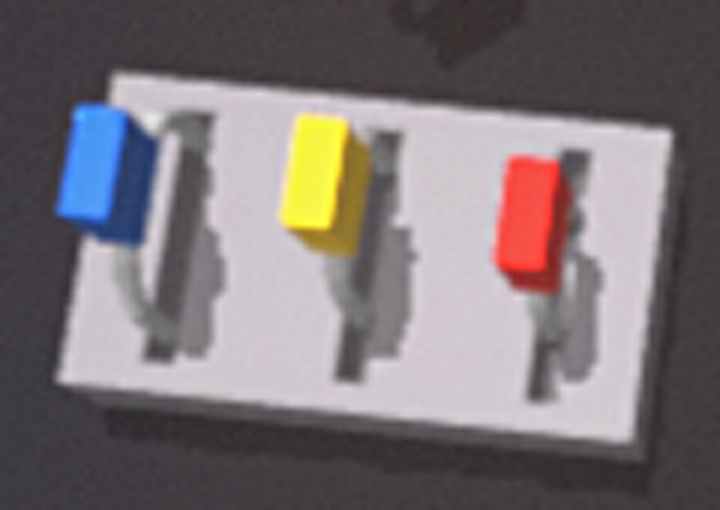

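View pics/fx.png

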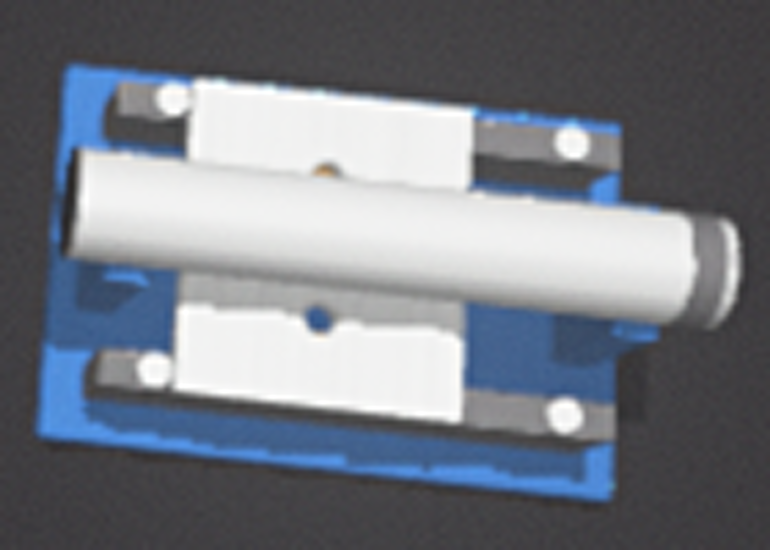

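The crop confirms that the yellow grip in the middle slot, at about (228,185), is the target. In the fixture crop, one bracket hole shows at full-image (443,213) and the other sits at the pipe's edge, at about (444,187). I'll look more closely with the wrist camera on the way.

Call:
apply_moves(
  increments=[
    {"tx": 0.295,"ty": 0.424,"tz": 0.03,"rz": -3.6,"claw": 0.045},
    {"tx": 0.295,"ty": 0.424,"tz": 0.03,"rz": -3.6,"claw": 0.045},
    {"tx": 0.295,"ty": 0.424,"tz": 0.03,"rz": -3.6,"claw": 0.045},
    {"tx": 0.295,"ty": 0.424,"tz": 0.03,"rz": -3.6,"claw": 0.045},
    {"tx": 0.295,"ty": 0.424,"tz": 0.03,"rz": -3.6,"claw": 0.045},
    {"tx": 0.295,"ty": 0.424,"tz": 0.03,"rz": -3.6,"claw": 0.045},
    {"tx": 0.295,"ty": 0.424,"tz": 0.03,"rz": -3.6,"claw": 0.045},
    {"tx": 0.295,"ty": 0.424,"tz": 0.03,"rz": -3.6,"claw": 0.045},
    {"tx": 0.295,"ty": 0.424,"tz": 0.03,"rz": -3.6,"claw": 0.045},
    {"tx": 0.295,"ty": 0.424,"tz": 0.03,"rz": -3.6,"claw": 0.045},
    {"tx": 0.295,"ty": 0.424,"tz": 0.03,"rz": -3.6,"claw": 0.045},
    {"tx": 0.295,"ty": 0.424,"tz": 0.03,"rz": -3.6,"claw": 0.045},
  ],
)

```text
$.increments[0]: bad value
```

Run:
```python
from h import *
import json
s=read_state();print(s['clock'],s['eef_pos'],s['tool_rot'],np.abs(s['qd']).max(),s['force'],s['width'])
c=calibration('wrist');im=get_image('wrist');save(im,'w1');np.savez('w1',**c);print(c['origin'],c['attitude'])
```

```text
0.15 [ 160.61493407 -629.3671607   230.6110113 ] [-3.14017213e+00 -1.02361338e-05  2.49822167e-01] 0.0030105044740430832 [-0.71676858 -0.02898183 -1.06837138] 85.45739172066274
[ 241.90672181 -609.60979742  373.42794325] [-0.32512043  0.00247566 -1.32023622]
```

View pics/w1.png

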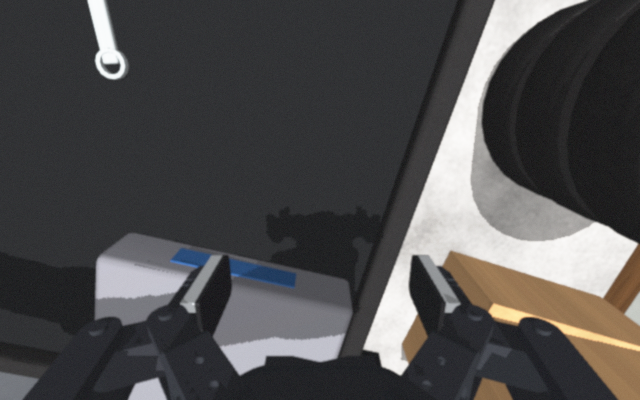

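The call was refused with "bad value", probably because every field must be present, so the arm has not moved. This picture only shows the start area, with nothing relevant to the job.

Call:
apply_moves(
  increments=[
    {"tx": 0.295,"ty": 0.424,"tz": 0.03,"rx": 0,"ry": 0,"rz": -3.6,"claw": 0.045},
    {"tx": 0.295,"ty": 0.424,"tz": 0.03,"rx": 0,"ry": 0,"rz": -3.6,"claw": 0.045},
    {"tx": 0.295,"ty": 0.424,"tz": 0.03,"rx": 0,"ry": 0,"rz": -3.6,"claw": 0.045},
    {"tx": 0.295,"ty": 0.424,"tz": 0.03,"rx": 0,"ry": 0,"rz": -3.6,"claw": 0.045},
    {"tx": 0.295,"ty": 0.424,"tz": 0.03,"rx": 0,"ry": 0,"rz": -3.6,"claw": 0.045},
    {"tx": 0.295,"ty": 0.424,"tz": 0.03,"rx": 0,"ry": 0,"rz": -3.6,"claw": 0.045},
    {"tx": 0.295,"ty": 0.424,"tz": 0.03,"rx": 0,"ry": 0,"rz": -3.6,"claw": 0.045},
    {"tx": 0.295,"ty": 0.424,"tz": 0.03,"rx": 0,"ry": 0,"rz": -3.6,"claw": 0.045},
    {"tx": 0.295,"ty": 0.424,"tz": 0.03,"rx": 0,"ry": 0,"rz": -3.6,"claw": 0.045},
    {"tx": 0.295,"ty": 0.424,"tz": 0.03,"rx": 0,"ry": 0,"rz": -3.6,"claw": 0.045},
    {"tx": 0.295,"ty": 0.424,"tz": 0.03,"rx": 0,"ry": 0,"rz": -3.6,"claw": 0.045},
    {"tx": 0.295,"ty": 0.424,"tz": 0.03,"rx": 0,"ry": 0,"rz": -3.6,"claw": 0.045},
  ],
)

```text
clock: 1.4
eef_pos: [457.8, -202.3, 261.4]
tool_rot: [-3.14, -0.001, -0.058]
force: [-0.6, -0.4, -0.5]
width: 45.1
```

Call:
apply_moves(
  increments=[
    {"tx": 0,"ty": 0,"tz": 0,"rx": 0,"ry": 0,"rz": 0,"claw": 0.045},
  ],
)

```text
clock: 1.5
eef_pos: [455.3, -206.2, 261.2]
tool_rot: [3.141, 0.001, -0.064]
force: [0.1, -0.7, -0.2]
width: 45.2
```

Run:
```python
from h import *
s=read_state();print(s['clock'],s['eef_pos'],s['tool_rot'],np.abs(s['qd']).max(),s['width'])
c=calibration('wrist');im=get_image('wrist');save(im,'w2');np.savez('w2',**c);print(c['origin'],c['attitude'])
```

```text
1.5 [ 455.26234168 -206.2070636   261.22002301] [ 3.14097391e+00  6.42042605e-04 -6.40397067e-02] 0.029138428087667433 45.21873734457957
[ 539.01160695 -211.81439217  403.95764278] [-3.26136134e-01  5.84210066e-04 -1.63409456e+00]
```

View pics/w2.png

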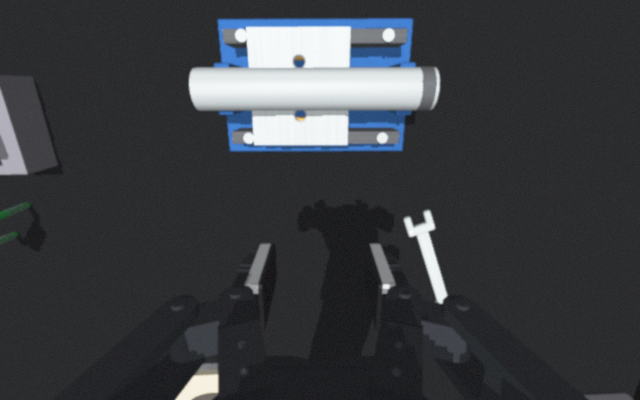

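The wrist view shows both bracket holes, one just above the pipe at (299,60) and one just below it at (300,116). The fixture lies almost parallel to the image axes.

```bash
cat > f.py <<'E'
from h import *
c=dict(np.load('w2.npz'));im=cv2.imread('pics/w2.png');hsv=cv2.cvtColor(im,cv2.COLOR_BGR2HSV)
def r(u,v,z): return onz(c,u,v,z)
# holes: non-white px in plate windows
wh=((hsv[:,:,1]<40)&(hsv[:,:,2]>120))
for (x0,y0,x1,y1) in((285,48,315,68),(285,109,318,128)):
    m=~wh[y0:y1,x0:x1]; n,l,st,ce=cv2.connectedComponentsWithStats(m.astype(np.uint8))
    for i in range(1,n):
        if st[i,4]>15: print('hole',st[i].tolist(),(ce[i]+[x0,y0]).round(1),r(*(ce[i]+[x0,y0]),55).round(1))
b=cv2.inRange(hsv,(100,120,40),(125,255,255));b[:,:180]=0;b[200:]=0
cn=np.vstack(cv2.findContours(b,0,2)[0]);hl=cv2.convexHull(cn);ap=cv2.approxPolyDP(hl,4,True)[:,0]
print('base',ap.tolist())
for p in ap: print(r(*p,8).round(1))
# edge lines of the base: fit top row/bottom row edges
def edge(vs,axis,first,lo,hi):
    pts=[]
    for t in range(lo,hi):
        a=np.nonzero(b[:,t] if axis=='col' else b[t,:])[0]
        if len(a): pts.append((t,a[0 if first else -1]) if axis=='col' else (a[0 if first else -1],t))
    pts=np.array([r(*p,8)[:2] for p in pts]);return cv2.fitLine(pts.astype(np.float32),cv2.DIST_HUBER,0,.01,.01).ravel()
for nm,a in(('top',('col',1,225,408)),('bot',('col',0,235,398)),('left',('row',1,22,62)),('right',('row',0,22,62))):
    l=edge(None,*a);print(nm,l.round(3),'angle',round(float(np.arctan2(l[1],l[0])),4))
# pipe silhouette edges -> column scan over white at pipe; tangent rays
pt=[];pb=[]
g=im.astype(int).sum(2)
for u in list(range(200,240))+list(range(355,415)):
    col=wh[:,u]; v=89
    t=v
    while col[t]:t-=1
    q=v
    while col[q]:q+=1
    pt.append((u,t+.5));pb.append((u,q-.5))
for nm,P in(('ptop',pt),('pbot',pb)):
    X=np.array([r(*p,80)[:2] for p in P],np.float32);l=cv2.fitLine(X,cv2.DIST_HUBER,0,.01,.01).ravel();print(nm,l.round(3),np.arctan2(l[1],l[0]).round(4), 'x at y=-210', (l[2]+(-210-l[3])*l[0]/l[1]).round(1), np.median(np.array(P)[:,1]))
pl=cv2.fitLine(np.array(pt,np.float32),cv2.DIST_HUBER,0,.01,.01).ravel();print(pl)
E
python3 f.py
```

```text
hole [9, 8, 11, 12, 103] [299.   61.6] [ 566.5 -191.8   55. ]
hole [10, 1, 11, 11, 99] [300.  114.7] [ 513.4 -188.4   55. ]
base [[413, 19], [416, 65], [402, 150], [229, 150], [213, 65], [217, 19]]
[ 606.1 -320.8    8. ]
[ 557.8 -325.9    8. ]
[ 458.  -311.6    8. ]
[472.  -91.1   8. ]
[572.9 -88.1   8. ]
[ 620.1 -100.9    8. ]
top [ 6.30000e-02  9.98000e-01  6.13314e+02 -2.23591e+02] angle 1.5074
bot [ 6.30000e-02  9.98000e-01  4.62333e+02 -2.23096e+02] angle 1.5076
left [ 9.98000e-01 -6.20000e-02  5.97125e+02 -9.89670e+01] angle -0.0616
right [ 9.99000e-01 -4.80000e-02  5.83186e+02 -3.19376e+02] angle -0.0478
ptop [ 6.70000e-02  9.98000e-01  5.57066e+02 -2.30706e+02] 1.5038 x at y=-210 558.5 67.5
pbot [ 6.30000e-02  9.98000e-01  5.17825e+02 -2.28946e+02] 1.5075 x at y=-210 519.0 109.5
[9.99992e-01 3.99116e-03 3.38400e+02 6.73000e+01]
```

Call:
apply_moves(
  increments=[
    {"tx": 0.03,"ty": 0.45,"tz": 0.02,"rx": 0,"ry": 0,"rz": 0,"claw": 0.045},
    {"tx": 0.03,"ty": 0.45,"tz": 0.02,"rx": 0,"ry": 0,"rz": 0,"claw": 0.045},
    {"tx": 0.03,"ty": 0.45,"tz": 0.02,"rx": 0,"ry": 0,"rz": 0,"claw": 0.045},
    {"tx": 0.03,"ty": 0.45,"tz": 0.02,"rx": 0,"ry": 0,"rz": 0,"claw": 0.045},
    {"tx": 0.03,"ty": 0.45,"tz": 0.02,"rx": 0,"ry": 0,"rz": 0,"claw": 0.045},
    {"tx": 0.03,"ty": 0.45,"tz": 0.02,"rx": 0,"ry": 0,"rz": 0,"claw": 0.045},
    {"tx": 0.03,"ty": 0.45,"tz": 0.02,"rx": 0,"ry": 0,"rz": 0,"claw": 0.045},
    {"tx": 0.03,"ty": 0.45,"tz": 0.02,"rx": 0,"ry": 0,"rz": 0,"claw": 0.045},
    {"tx": 0.03,"ty": 0.45,"tz": 0.02,"rx": 0,"ry": 0,"rz": 0,"claw": 0.045},
    {"tx": 0.03,"ty": 0.45,"tz": 0.02,"rx": 0,"ry": 0,"rz": 0,"claw": 0.045},
    {"tx": 0.03,"ty": 0.45,"tz": 0.02,"rx": 0,"ry": 0,"rz": 0,"claw": 0.045},
    {"tx": 0.03,"ty": 0.45,"tz": 0.02,"rx": 0,"ry": 0,"rz": 0,"claw": 0.045},
  ],
)

```text
clock: 2.75
eef_pos: [486.3, 241.1, 281.0]
tool_rot: [3.14, 0.0, -0.068]
force: [0.1, -0.4, -0.4]
width: 45.0
```

The fixture yaw comes out at -0.063. The holes' midpoint is (540.0, -190.1), and the pipe's centre line and the base edges agree on x = 540. Next is the view over the rack.

```bash
cat > r.py <<'E'
from h import *
s=read_state();print(s['clock'],s['eef_pos'],s['tool_rot'],np.abs(s['qd']).max(),s['width'])
c=calibration('wrist');im=get_image('wrist');save(im,'w3');np.savez('w3',**c);print(c['origin'],c['attitude'])
hsv=cv2.cvtColor(im[:,:,::-1].copy(),cv2.COLOR_BGR2HSV)
for n,lo,hi in(('y',(22,120,80),(35,255,255)),('yTop',(22,120,200),(35,255,255))):
    k=cv2.inRange(hsv,lo,hi);cn=max(cv2.findContours(k,0,2)[0],key=cv2.contourArea)
    print(n,cv2.contourArea(cn),cv2.boundingRect(cn),cv2.minAreaRect(cn))
    q=cv2.boxPoints(cv2.minAreaRect(cn));P=np.array([onz(c,*p,133) for p in q]);print(P.round(1).tolist(),P.mean(0).round(1))
E
python3 r.py
python3 - <<'E'
import cv2
a=cv2.imread('pics/w3.png');cv2.imwrite('pics/w3v.png',a)
E
```

```text
2.75 [486.25723106 241.14400119 281.00600939] [ 3.13955243e+00  2.70305229e-04 -6.82679145e-02] 0.011004255957372217 45.010009079993466
[569.93011131 235.40929574 423.81211929] [-3.25736380e-01 -8.78191852e-04 -1.63827597e+00]
y 117.0 (316, 109, 16, 42) ((324.260009765625, 129.67999267578125), (41.1032829284668, 14.644084930419922), 86.8201675415039)
[[552.2, 240.0, 133.0], [552.1, 226.8, 133.0], [514.8, 226.8, 133.0], [515.0, 240.5, 133.0]] [533.5 233.5 133. ]
yTop 117.0 (316, 109, 16, 42) ((324.260009765625, 129.67999267578125), (41.1032829284668, 14.644084930419922), 86.8201675415039)
[[552.2, 240.0, 133.0], [552.1, 226.8, 133.0], [514.8, 226.8, 133.0], [515.0, 240.5, 133.0]] [533.5 233.5 133. ]
```

View pics/w3.png

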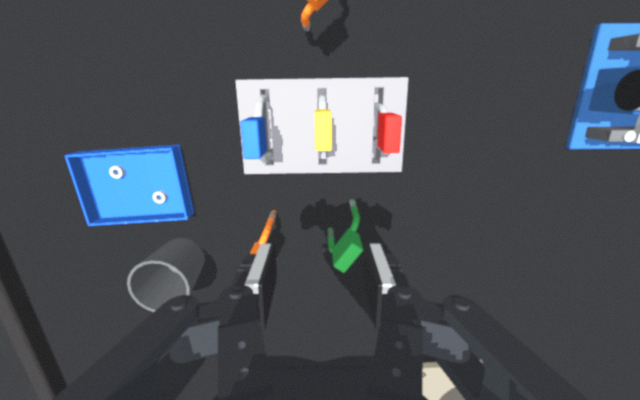

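The wrist view shows the rack with blue at (254,138), yellow at (323,130) and red at (389,132). Yellow is in the middle slot. Its mask came out fragmented, so I'll widen it.

Run:
```python
from h import *
c=dict(np.load('w3.npz'));im=cv2.imread('pics/w3.png');hsv=cv2.cvtColor(im,cv2.COLOR_BGR2HSV)
print(hsv[130,323],hsv[145,323],hsv[150,323])
k=cv2.inRange(hsv,(18,90,60),(40,255,255));k[:,:300]=0;k[:,345:]=0
for v in range(106,156,3):
    a=np.nonzero(k[v])[0]
    if len(a):print(v,a[0],a[-1],im[v,323].tolist(), 'y@z133', [onz(c,x,v,133)[:2].round(1).tolist() for x in(a[0]-.5,a[-1]+.5)])
w=((hsv[:,:,1]<60)&(hsv[:,:,2]>120)).astype(np.uint8)*255;w[:,:200]=0;w[:,430:]=0;w[190:]=0;w[:60]=0
w=cv2.morphologyEx(w,cv2.MORPH_CLOSE,np.ones((25,25)))
cn=max(cv2.findContours(w,0,2)[0],key=cv2.contourArea);ap=cv2.approxPolyDP(cv2.convexHull(cn),5,True)[:,0];print(ap.tolist())
P=np.array([onz(c,*p,45) for p in ap]);print(P.round(1).tolist(),P.mean(0))
```

```text
[ 30 113 255] [ 30 118 255] [ 29 117 254]
109 317 327 [178, 236, 245] y@z133 [[552.7, 239.3], [552.0, 229.4]]
112 315 330 [118, 255, 255] y@z133 [[550.2, 241.3], [549.2, 226.9]]
115 315 330 [145, 255, 255] y@z133 [[547.6, 241.5], [546.6, 227.0]]
118 315 331 [145, 255, 255] y@z133 [[544.9, 241.7], [543.9, 226.3]]
121 315 331 [145, 255, 255] y@z133 [[542.3, 241.9], [541.2, 226.4]]
124 315 331 [143, 255, 255] y@z133 [[539.6, 242.1], [538.6, 226.6]]
127 315 331 [142, 255, 255] y@z133 [[536.9, 242.3], [535.9, 226.7]]
130 315 331 [142, 255, 255] y@z133 [[534.2, 242.5], [533.2, 226.9]]
133 315 331 [140, 255, 255] y@z133 [[531.5, 242.7], [530.4, 227.0]]
136 315 331 [141, 255, 255] y@z133 [[528.8, 242.9], [527.7, 227.2]]
139 315 331 [140, 255, 255] y@z133 [[526.0, 243.1], [524.9, 227.3]]
142 315 331 [138, 255, 255] y@z133 [[523.2, 243.3], [522.2, 227.5]]
145 315 331 [137, 255, 255] y@z133 [[520.4, 243.5], [519.4, 227.6]]
148 315 331 [135, 255, 255] y@z133 [[517.6, 243.7], [516.6, 227.8]]
[[408, 78], [401, 171], [243, 172], [236, 79]]
[[574.4, 134.3, 45.0], [465.7, 140.5, 45.0], [477.8, 337.5, 45.0], [586.6, 329.5, 45.0]] [526.13024086 235.44434135  45.        ]
```

The grip centre is (533.5, 235.0), its yaw is about -0.065, and it stands upright in the middle slot. I'll go above it now.

Call:
apply_moves(
  increments=[
    {"tx": 0.048,"ty": -0.009,"tz": -0.04,"rx": 0,"ry": 0,"rz": 0,"claw": 0.045},
    {"tx": 0.048,"ty": -0.009,"tz": -0.08,"rx": 0,"ry": 0,"rz": 0,"claw": 0.045},
    {"tx": 0.048,"ty": -0.009,"tz": -0.12,"rx": 0,"ry": 0,"rz": 0,"claw": 0.045},
    {"tx": 0.048,"ty": -0.009,"tz": -0.12,"rx": 0,"ry": 0,"rz": 0,"claw": 0.045},
    {"tx": 0.048,"ty": -0.009,"tz": -0.12,"rx": 0,"ry": 0,"rz": 0,"claw": 0.045},
    {"tx": 0.048,"ty": -0.009,"tz": -0.12,"rx": 0,"ry": 0,"rz": 0,"claw": 0.045},
  ],
)

```text
clock: 3.4
eef_pos: [535.3, 235.3, 163.8]
tool_rot: [-3.14, -0.004, -0.065]
force: [-0.6, 0.2, 0.5]
width: 45.0
```

Run:
```python
from h import *
P=np.array([read_state()['eef_pos'] for _ in range(5)]);print(P.mean(0),P.std(0));s=read_state();print(s['tool_rot'],s['force'],s['qd'].max() if hasattr(s['qd'],'max') else max(s['qd']))
```

```text
[535.27141748 235.25506358 163.81661346] [0. 0. 0.]
[-3.13967452 -0.00369418 -0.06533798] [-0.6169665   0.20575793  0.4812047 ] -0.0003375547601156749
```

Call:
apply_moves(
  increments=[
    {"tx": -0.001,"ty": 0,"tz": -0.03,"rx": 0,"ry": 0,"rz": 0,"claw": 0.045},
    {"tx": -0.001,"ty": 0,"tz": -0.05,"rx": 0,"ry": 0,"rz": 0,"claw": 0.045},
    {"tx": -0.001,"ty": 0,"tz": -0.063,"rx": 0,"ry": 0,"rz": 0,"claw": 0.045},
    {"tx": -0.001,"ty": 0,"tz": -0.063,"rx": 0,"ry": 0,"rz": 0,"claw": 0.045},
    {"tx": -0.001,"ty": 0,"tz": -0.063,"rx": 0,"ry": 0,"rz": 0,"claw": 0.045},
  ],
)

```text
clock: 3.9
eef_pos: [533.7, 235.6, 99.7]
tool_rot: [-3.14, -0.002, -0.064]
force: [-0.4, 0.2, -0.6]
width: 45.1
```

Call:
apply_moves(
  increments=[
    {"tx": 0,"ty": 0,"tz": 0,"rx": 0,"ry": 0,"rz": 0,"claw": 0.005},
    {"tx": 0,"ty": 0,"tz": 0,"rx": 0,"ry": 0,"rz": 0,"claw": 0.005},
    {"tx": 0,"ty": 0,"tz": 0,"rx": 0,"ry": 0,"rz": 0,"claw": 0.005},
    {"tx": 0,"ty": 0,"tz": 0,"rx": 0,"ry": 0,"rz": 0,"claw": 0.005},
    {"tx": 0,"ty": 0,"tz": 0,"rx": 0,"ry": 0,"rz": 0,"claw": 0.005},
    {"tx": 0,"ty": 0,"tz": 0,"rx": 0,"ry": 0,"rz": 0,"claw": 0.005},
    {"tx": 0,"ty": 0,"tz": 0,"rx": 0,"ry": 0,"rz": 0,"claw": 0.005},
    {"tx": 0,"ty": 0,"tz": 0,"rx": 0,"ry": 0,"rz": 0,"claw": 0.005},
  ],
)

```text
clock: 4.7
eef_pos: [533.5, 235.5, 99.5]
tool_rot: [-3.141, -0.002, -0.064]
force: [-1.0, -0.5, 6.9]
width: 15.4
```

Gripped at a width of 15.4 mm with negligible side force. Lifting straight up, then carrying it to the fixture.

Call:
apply_moves(
  increments=[
    {"tx": 0,"ty": 0,"tz": 0.03,"rx": 0,"ry": 0,"rz": 0,"claw": 0.005},
    {"tx": 0,"ty": 0,"tz": 0.07,"rx": 0,"ry": 0,"rz": 0,"claw": 0.005},
    {"tx": 0,"ty": 0,"tz": 0.11,"rx": 0,"ry": 0,"rz": 0,"claw": 0.005},
    {"tx": 0,"ty": 0,"tz": 0.14,"rx": 0,"ry": 0,"rz": 0,"claw": 0.005},
    {"tx": 0,"ty": 0,"tz": 0.14,"rx": 0,"ry": 0,"rz": 0,"claw": 0.005},
    {"tx": 0,"ty": 0,"tz": 0.14,"rx": 0,"ry": 0,"rz": 0,"claw": 0.005},
  ],
)

```text
clock: 5.3
eef_pos: [532.5, 235.1, 238.5]
tool_rot: [-3.141, -0.0, -0.064]
force: [0.1, -0.2, -1.6]
width: 15.4
```

Call:
apply_moves(
  increments=[
    {"tx": 0.0065,"ty": -0.04,"tz": 0,"rx": 0,"ry": 0,"rz": 0,"claw": 0.005},
    {"tx": 0.0065,"ty": -0.08,"tz": 0,"rx": 0,"ry": 0,"rz": 0,"claw": 0.005},
    {"tx": 0.0065,"ty": -0.12,"tz": 0,"rx": 0,"ry": 0,"rz": 0,"claw": 0.005},
    {"tx": 0.0065,"ty": -0.16,"tz": 0,"rx": 0,"ry": 0,"rz": 0,"claw": 0.005},
    {"tx": 0.0065,"ty": -0.2,"tz": 0,"rx": 0,"ry": 0,"rz": 0,"claw": 0.005},
    {"tx": 0.0065,"ty": -0.24,"tz": 0,"rx": 0,"ry": 0,"rz": 0,"claw": 0.005},
    {"tx": 0.0065,"ty": -0.28,"tz": 0,"rx": 0,"ry": 0,"rz": 0,"claw": 0.005},
    {"tx": 0.0065,"ty": -0.32,"tz": 0,"rx": 0,"ry": 0,"rz": 0,"claw": 0.005},
    {"tx": 0.0065,"ty": -0.36,"tz": 0,"rx": 0,"ry": 0,"rz": 0,"claw": 0.005},
    {"tx": 0.0065,"ty": -0.4,"tz": 0,"rx": 0,"ry": 0,"rz": 0,"claw": 0.005},
    {"tx": 0.0065,"ty": -0.425,"tz": 0,"rx": 0,"ry": 0,"rz": 0,"claw": 0.005},
    {"tx": 0.0065,"ty": -0.425,"tz": 0,"rx": 0,"ry": 0,"rz": 0,"claw": 0.005},
  ],
)

```text
clock: 6.5
eef_pos: [536.9, -195.2, 236.1]
tool_rot: [3.139, 0.004, -0.072]
force: [-0.4, -0.8, -1.7]
width: 14.9
```

Call:
apply_moves(
  increments=[
    {"tx": 0,"ty": 0,"tz": 0,"rx": 0,"ry": 0,"rz": 0,"claw": 0.005},
    {"tx": 0,"ty": 0,"tz": 0,"rx": 0,"ry": 0,"rz": 0,"claw": 0.005},
    {"tx": 0,"ty": 0,"tz": 0,"rx": 0,"ry": 0,"rz": 0,"claw": 0.005},
  ],
)

```text
clock: 6.8
eef_pos: [539.2, -188.0, 237.8]
tool_rot: [-3.141, 0.001, -0.062]
force: [-1.1, 0.2, -1.3]
width: 15.3
```

Run:
```python
from h import *
for n in('wrist','top','side'):
    c=calibration(n);s=read_state();print(s['eef_pos'],s['tool_rot'],s['force'],s['torque'],s['width']);im=get_image(n);save(im,n+'4');np.savez(n+'4',**c)
a=cv2.imread('pics/wrist4.png')[130:400,160:480];b=cv2.imread('pics/side4.png')[130:360,240:440]
b=cv2.resize(b,(400,460),interpolation=2)
d=cv2.resize(a,(400,338),interpolation=2)
o=np.zeros((460,800,3),np.uint8);o[:338,:400]=d;o[:,400:]=b;cv2.imwrite('pics/c4.png',o)
```

```text
[ 539.18970056 -187.95625396  237.76505739] [-3.14051100e+00  1.03662085e-03 -6.18147342e-02] [-1.05976572  0.20399414 -1.29468895] [-0.01577418  0.00564837 -0.02453592] 15.260814253184689
[ 539.3020555  -188.2222938   237.99795798] [-3.14086737e+00  5.81412393e-04 -6.19810327e-02] [-0.90858508  0.63518533 -1.26651456] [-0.01571885  0.02899067 -0.00774984] 15.192828781122167
[ 539.32626816 -188.52789956  238.15330278] [-3.14112455e+00  3.07547901e-04 -6.23790831e-02] [-0.18920523 -0.27274331 -0.48533571] [ 0.03193248 -0.02917753  0.01216869] 15.217916012026441
```

View pics/c4.png

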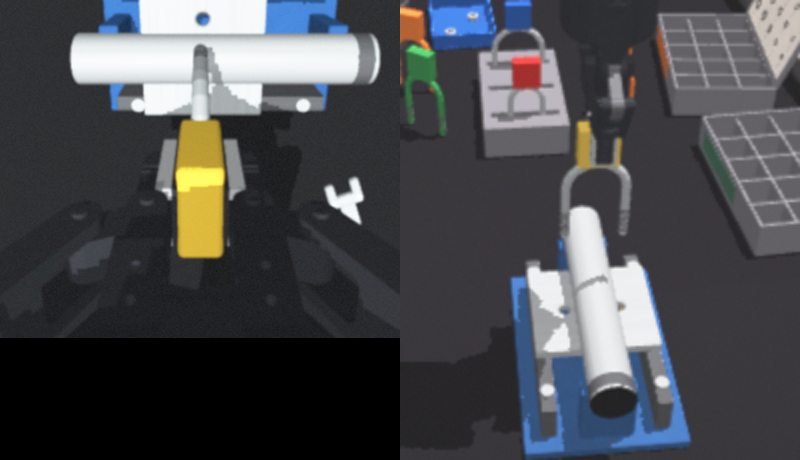

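The bolt hangs upright in the gripper, square to the pipe. The wrist crop shows its front leg tip at about (320,168) in the full image and the front hole at (322,144). I'll measure the y offset between the two.

Run:
```python
from h import *
c=dict(np.load('wrist4.npz'));im=cv2.imread('pics/wrist4.png');hsv=cv2.cvtColor(im,cv2.COLOR_BGR2HSV)
wh=((hsv[:,:,1]<40)&(hsv[:,:,2]>120))
x0,y0,x1,y1=310,136,336,156
m=(~wh[y0:y1,x0:x1]).astype(np.uint8);n,l,st,ce=cv2.connectedComponentsWithStats(m)
for i in range(1,n):
    if st[i,4]>30:p=ce[i]+[x0,y0];print('hole',st[i].tolist(),p,onz(c,*p,55).round(1))
print('tip',[onz(c,u,v,148.5).round(1).tolist() for u,v in((320,166),(320,168),(320,172))])
g=cv2.cvtColor(im,cv2.COLOR_BGR2GRAY)
for v in range(160,228,4):print(v,g[v,308:334].tolist())
k=cv2.inRange(hsv,(18,60,40),(40,255,255));
for v in range(228,340,8):
    a=np.nonzero(k[v])[0]
    if len(a):print(v,a[0],a[-1])
```

```text
hole [7, 4, 11, 11, 89] [321.94382022 144.69662921] [ 567.2 -191.7   55. ]
tip [[567.1, -189.8, 148.5], [565.5, -189.7, 148.5], [562.4, -189.5, 148.5]]
160 [192, 194, 192, 192, 191, 194, 193, 192, 192, 193, 193, 192, 192, 191, 194, 193, 193, 195, 193, 190, 191, 192, 194, 192, 194, 193]
164 [225, 226, 225, 227, 225, 226, 225, 225, 224, 221, 212, 204, 202, 206, 216, 220, 223, 225, 226, 224, 226, 227, 226, 225, 226, 226]
168 [239, 239, 239, 239, 239, 238, 226, 181, 129, 112, 108, 101, 103, 108, 106, 95, 109, 142, 164, 169, 171, 185, 225, 236, 238, 239]
172 [246, 246, 246, 246, 245, 241, 207, 139, 96, 95, 97, 100, 100, 94, 95, 98, 94, 103, 139, 157, 163, 165, 174, 196, 232, 244]
176 [251, 251, 251, 251, 251, 245, 207, 143, 135, 141, 142, 143, 141, 135, 133, 127, 118, 128, 150, 168, 173, 172, 174, 197, 239, 249]
180 [251, 251, 251, 251, 250, 241, 198, 152, 142, 144, 145, 142, 142, 140, 134, 130, 123, 122, 146, 165, 175, 174, 175, 186, 215, 223]
184 [246, 245, 246, 245, 243, 231, 187, 153, 142, 144, 144, 146, 141, 136, 134, 128, 123, 122, 141, 160, 166, 165, 165, 167, 168, 167]
188 [237, 2
[... 795 characters left out ...]
73]
212 [245, 241, 223, 203, 216, 212, 212, 221, 225, 230, 234, 233, 231, 229, 225, 218, 207, 189, 165, 158, 165, 173, 176, 173, 170, 170]
216 [173, 172, 171, 171, 173, 186, 207, 222, 226, 230, 233, 233, 231, 228, 225, 219, 210, 189, 167, 159, 165, 170, 173, 173, 172, 169]
220 [154, 153, 151, 152, 157, 182, 206, 221, 227, 230, 234, 232, 232, 228, 225, 219, 211, 190, 168, 145, 144, 154, 154, 152, 152, 151]
224 [45, 40, 45, 53, 94, 154, 194, 223, 235, 240, 243, 246, 246, 241, 237, 229, 220, 193, 156, 115, 69, 45, 41, 45, 43, 34]
228 304 336
236 303 337
244 302 337
252 301 338
260 300 339
268 299 340
276 300 340
284 301 339
292 301 339
300 301 339
308 301 339
316 301 338
324 301 339
332 302 339
```

Call:
apply_moves(
  increments=[
    {"tx": 0.0005,"ty": -0.0005,"tz": -0.02,"rx": 0,"ry": 0,"rz": 0,"claw": 0.005},
    {"tx": 0.0005,"ty": -0.0005,"tz": -0.03,"rx": 0,"ry": 0,"rz": 0,"claw": 0.005},
    {"tx": 0.0005,"ty": -0.0005,"tz": -0.03,"rx": 0,"ry": 0,"rz": 0,"claw": 0.005},
    {"tx": 0.0005,"ty": -0.0005,"tz": -0.03,"rx": 0,"ry": 0,"rz": 0,"claw": 0.005},
    {"tx": 0.0005,"ty": -0.0005,"tz": -0.03,"rx": 0,"ry": 0,"rz": 0,"claw": 0.005},
    {"tx": 0.0005,"ty": -0.0005,"tz": -0.03,"rx": 0,"ry": 0,"rz": 0,"claw": 0.005},
  ],
)

```text
clock: 7.55
eef_pos: [540.1, -190.5, 209.0]
tool_rot: [3.141, -0.001, -0.064]
force: [0.6, 0.7, -2.4]
width: 15.3
```

Call:
apply_moves(
  increments=[
    {"tx": 0,"ty": 0,"tz": 0,"rx": 0,"ry": 0,"rz": 0,"claw": 0.005},
    {"tx": 0,"ty": 0,"tz": 0,"rx": 0,"ry": 0,"rz": 0,"claw": 0.005},
  ],
)

```text
clock: 7.75
eef_pos: [539.9, -190.4, 208.6]
tool_rot: [3.141, -0.001, -0.064]
force: [0.4, -0.3, -0.9]
width: 15.3
```

Call:
apply_moves(
  increments=[
    {"tx": 0.0002,"ty": 0.0003,"tz": -0.015,"rx": 0,"ry": 0,"rz": 0,"claw": 0.005},
    {"tx": 0.0002,"ty": 0.0003,"tz": -0.03,"rx": 0,"ry": 0,"rz": 0,"claw": 0.005},
    {"tx": 0.0002,"ty": 0.0003,"tz": -0.045,"rx": 0,"ry": 0,"rz": 0,"claw": 0.005},
    {"tx": 0.0002,"ty": 0.0003,"tz": -0.056,"rx": 0,"ry": 0,"rz": 0,"claw": 0.005},
    {"tx": 0.0002,"ty": 0.0003,"tz": -0.056,"rx": 0,"ry": 0,"rz": 0,"claw": 0.005},
    {"tx": 0.0002,"ty": 0.0003,"tz": -0.056,"rx": 0,"ry": 0,"rz": 0,"claw": 0.005},
    {"tx": 0.0002,"ty": 0.0003,"tz": -0.056,"rx": 0,"ry": 0,"rz": 0,"claw": 0.005},
  ],
)

```text
clock: 8.45
eef_pos: [540.5, -190.2, 153.1]
tool_rot: [3.141, -0.001, -0.064]
force: [0.1, -0.9, -1.6]
width: 15.3
```

Run:
```python
from h import *
s=read_state();print(s['eef_pos'],s['force'],s['torque'])
b=[]
for n in('top','side'):
    im=get_image(n);save(im,n+'5')
t=cv2.imread('pics/top5.png')[150:250,390:510];q=cv2.imread('pics/side5.png')[220:340,270:390]
o=np.zeros((480,800,3),np.uint8);t=cv2.resize(t,(400,333),interpolation=2);q=cv2.resize(q,(400,400),interpolation=2);o[:333,:400]=t;o[:400,400:]=q;cv2.imwrite('pics/c5.png',o)
```

```text
[ 540.51925758 -190.23975609  153.05985105] [ 0.05334653 -0.8758084  -1.6160346 ] [ 0.00467209 -0.00960645  0.0547061 ]
```

View pics/c5.png

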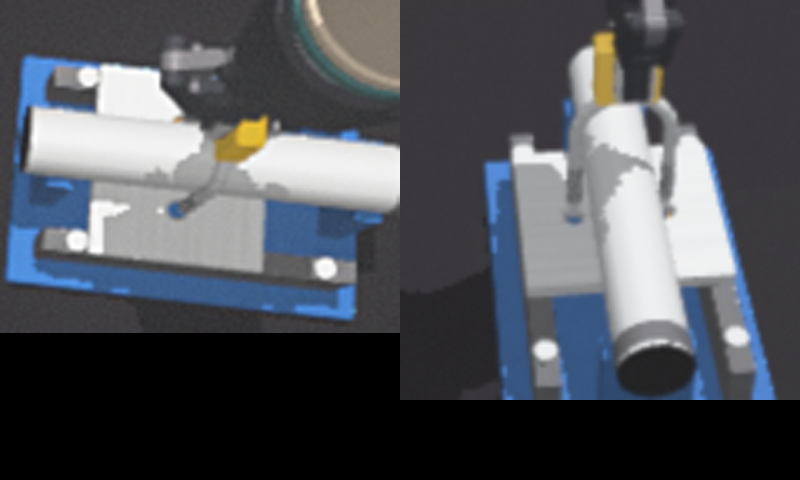

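Both legs straddle the pipe, and each tip sits right over its hole, with no contact yet. I'll feel downward.

Call:
apply_moves(
  increments=[
    {"tx": 0,"ty": 0,"tz": -0.002,"rx": 0,"ry": 0,"rz": 0,"claw": 0.005},
    {"tx": 0,"ty": 0,"tz": -0.004,"rx": 0,"ry": 0,"rz": 0,"claw": 0.005},
    {"tx": 0,"ty": 0,"tz": -0.006,"rx": 0,"ry": 0,"rz": 0,"claw": 0.005},
    {"tx": 0,"ty": 0,"tz": -0.008,"rx": 0,"ry": 0,"rz": 0,"claw": 0.005},
    {"tx": 0,"ty": 0,"tz": -0.01,"rx": 0,"ry": 0,"rz": 0,"claw": 0.005},
    {"tx": 0,"ty": 0,"tz": -0.011,"rx": 0,"ry": 0,"rz": 0,"claw": 0.005},
    {"tx": 0,"ty": 0,"tz": -0.011,"rx": 0,"ry": 0,"rz": 0,"claw": 0.005},
  ],
)

```text
clock: 9.25
eef_pos: [539.8, -190.0, 141.1]
tool_rot: [-3.141, 0.0, -0.064]
force: [-0.2, 0.2, -1.8]
width: 15.3
```

Call:
apply_moves(
  increments=[
    {"tx": 0,"ty": 0,"tz": -0.0015,"rx": 0,"ry": 0,"rz": 0,"claw": 0.005},
    {"tx": 0,"ty": 0,"tz": -0.003,"rx": 0,"ry": 0,"rz": 0,"claw": 0.005},
    {"tx": 0,"ty": 0,"tz": -0.0045,"rx": 0,"ry": 0,"rz": 0,"claw": 0.005},
    {"tx": 0,"ty": 0,"tz": -0.006,"rx": 0,"ry": 0,"rz": 0,"claw": 0.005},
    {"tx": 0,"ty": 0,"tz": -0.006,"rx": 0,"ry": 0,"rz": 0,"claw": 0.005},
  ],
)

```text
clock: 9.75
eef_pos: [539.7, -190.0, 135.1]
tool_rot: [-3.141, 0.0, -0.064]
force: [-0.8, -0.3, -0.6]
width: 15.3
```

Both legs are in the holes with no side force. Pressing on past the springs.

Call:
apply_moves(
  increments=[
    {"tx": 0,"ty": 0,"tz": -0.002,"rx": 0,"ry": 0,"rz": 0,"claw": 0.005},
    {"tx": 0,"ty": 0,"tz": -0.004,"rx": 0,"ry": 0,"rz": 0,"claw": 0.005},
    {"tx": 0,"ty": 0,"tz": -0.006,"rx": 0,"ry": 0,"rz": 0,"claw": 0.005},
    {"tx": 0,"ty": 0,"tz": -0.008,"rx": 0,"ry": 0,"rz": 0,"claw": 0.005},
    {"tx": 0,"ty": 0,"tz": -0.01,"rx": 0,"ry": 0,"rz": 0,"claw": 0.005},
    {"tx": 0,"ty": 0,"tz": -0.012,"rx": 0,"ry": 0,"rz": 0,"claw": 0.005},
    {"tx": 0,"ty": 0,"tz": -0.014,"rx": 0,"ry": 0,"rz": 0,"claw": 0.005},
    {"tx": 0,"ty": 0,"tz": -0.016,"rx": 0,"ry": 0,"rz": 0,"claw": 0.005},
    {"tx": 0,"ty": 0,"tz": -0.016,"rx": 0,"ry": 0,"rz": 0,"claw": 0.005},
  ],
)

```text
clock: 10.65
eef_pos: [540.4, -190.4, 119.7]
tool_rot: [3.141, -0.001, -0.065]
force: [0.4, -0.3, -0.4]
width: 15.2
```

Call:
apply_moves(
  increments=[
    {"tx": 0,"ty": 0,"tz": -0.002,"rx": 0,"ry": 0,"rz": 0,"claw": 0.005},
    {"tx": 0,"ty": 0,"tz": -0.004,"rx": 0,"ry": 0,"rz": 0,"claw": 0.005},
    {"tx": 0,"ty": 0,"tz": -0.006,"rx": 0,"ry": 0,"rz": 0,"claw": 0.005},
    {"tx": 0,"ty": 0,"tz": -0.007,"rx": 0,"ry": 0,"rz": 0,"claw": 0.005},
    {"tx": 0,"ty": 0,"tz": -0.007,"rx": 0,"ry": 0,"rz": 0,"claw": 0.005},
    {"tx": 0,"ty": 0,"tz": -0.007,"rx": 0,"ry": 0,"rz": 0,"claw": 0.005},
  ],
)

```text
clock: 11.25
eef_pos: [540.6, -190.4, 112.8]
tool_rot: [3.141, -0.002, -0.065]
force: [0.8, -0.4, 5.8]
width: 15.1
```

Call:
apply_moves(
  increments=[
    {"tx": 0,"ty": 0,"tz": -0.001,"rx": 0,"ry": 0,"rz": 0,"claw": 0.005},
    {"tx": 0,"ty": 0,"tz": -0.001,"rx": 0,"ry": 0,"rz": 0,"claw": 0.005},
    {"tx": 0,"ty": 0,"tz": -0.001,"rx": 0,"ry": 0,"rz": 0,"claw": 0.005},
  ],
)

```text
clock: 11.55
eef_pos: [540.3, -190.3, 111.4]
tool_rot: [3.141, -0.001, -0.064]
force: [0.9, -0.8, 2.2]
width: 15.4
```

Call:
apply_moves(
  increments=[
    {"tx": 0,"ty": 0,"tz": -0.001,"rx": 0,"ry": 0,"rz": 0,"claw": 0.005},
    {"tx": 0,"ty": 0,"tz": -0.001,"rx": 0,"ry": 0,"rz": 0,"claw": 0.005},
    {"tx": 0,"ty": 0,"tz": -0.001,"rx": 0,"ry": 0,"rz": 0,"claw": 0.005},
  ],
)

```text
clock: 11.85
eef_pos: [540.6, -190.3, 110.6]
tool_rot: [3.141, -0.001, -0.064]
force: [2.3, -1.4, 4.4]
width: 15.3
```

Call:
apply_moves(
  increments=[
    {"tx": 0,"ty": 0,"tz": -0.001,"rx": 0,"ry": 0,"rz": 0,"claw": 0.005},
    {"tx": 0,"ty": 0,"tz": -0.001,"rx": 0,"ry": 0,"rz": 0,"claw": 0.005},
    {"tx": 0,"ty": 0,"tz": -0.001,"rx": 0,"ry": 0,"rz": 0,"claw": 0.005},
  ],
)

```text
clock: 12.15
eef_pos: [540.6, -190.3, 110.4]
tool_rot: [3.141, -0.002, -0.064]
force: [-0.6, -0.2, 12.2]
width: 15.2
```

Call:
apply_moves(
  increments=[
    {"tx": 0,"ty": 0,"tz": -0.001,"rx": 0,"ry": 0,"rz": 0,"claw": 0.005},
    {"tx": 0,"ty": 0,"tz": -0.001,"rx": 0,"ry": 0,"rz": 0,"claw": 0.005},
    {"tx": 0,"ty": 0,"tz": -0.001,"rx": 0,"ry": 0,"rz": 0,"claw": 0.005},
  ],
)

```text
clock: 12.45
eef_pos: [540.7, -190.3, 110.4]
tool_rot: [3.141, -0.002, -0.065]
force: [-2.4, -0.1, 19.0]
width: 15.4
```

The force rose from 4 to 19 N with z stopped at 110.4, where the predicted home is 110.5, so the bow is seated on the pipe. Releasing and backing off.

Call:
apply_moves(
  increments=[
    {"tx": 0,"ty": 0,"tz": 0.001,"rx": 0,"ry": 0,"rz": 0,"claw": 0.045},
    {"tx": 0,"ty": 0,"tz": 0.001,"rx": 0,"ry": 0,"rz": 0,"claw": 0.045},
    {"tx": 0,"ty": 0,"tz": 0.001,"rx": 0,"ry": 0,"rz": 0,"claw": 0.045},
    {"tx": 0,"ty": 0,"tz": 0.001,"rx": 0,"ry": 0,"rz": 0,"claw": 0.045},
    {"tx": 0,"ty": 0,"tz": 0.001,"rx": 0,"ry": 0,"rz": 0,"claw": 0.045},
    {"tx": 0,"ty": 0,"tz": 0.001,"rx": 0,"ry": 0,"rz": 0,"claw": 0.045},
  ],
)

```text
clock: 13.05
eef_pos: [539.8, -189.9, 109.0]
tool_rot: [-3.141, 0.0, -0.064]
force: [0.3, 0.4, 0.7]
width: 44.5
```

Call:
apply_moves(
  increments=[
    {"tx": 0,"ty": 0,"tz": 0.01,"rx": 0,"ry": 0,"rz": 0,"claw": 0.045},
    {"tx": 0,"ty": 0,"tz": 0.03,"rx": 0,"ry": 0,"rz": 0,"claw": 0.045},
    {"tx": 0,"ty": 0,"tz": 0.06,"rx": 0,"ry": 0,"rz": 0,"claw": 0.045},
    {"tx": 0,"ty": 0,"tz": 0.1,"rx": 0,"ry": 0,"rz": 0,"claw": 0.045},
    {"tx": 0,"ty": 0,"tz": 0.15,"rx": 0,"ry": 0,"rz": 0,"claw": 0.045},
    {"tx": -0.05,"ty": 0,"tz": 0.15,"rx": 0,"ry": 0,"rz": 0,"claw": 0.045},
    {"tx": -0.08,"ty": 0,"tz": 0.15,"rx": 0,"ry": 0,"rz": 0,"claw": 0.045},
    {"tx": -0.08,"ty": 0,"tz": 0.15,"rx": 0,"ry": 0,"rz": 0,"claw": 0.045},
    {"tx": -0.08,"ty": 0,"tz": 0.15,"rx": 0,"ry": 0,"rz": 0,"claw": 0.045},
    {"tx": -0.08,"ty": 0,"tz": 0.15,"rx": 0,"ry": 0,"rz": 0,"claw": 0.045},
  ],
)

```text
clock: 14.05
eef_pos: [461.1, -190.0, 259.8]
tool_rot: [3.141, -0.002, -0.064]
force: [0.1, 0.0, -0.3]
width: 45.2
```

Run:
```python
from h import *
s=read_state();print(s['clock'],s['eef_pos'],s['force'],s['width'])
c=calibration('wrist');im=get_image('wrist');save(im,'w6');save(get_image('side'),'side6')
hsv=cv2.cvtColor(im[:,:,::-1].copy(),cv2.COLOR_BGR2HSV)
k=cv2.inRange(hsv,(18,90,60),(40,255,255));k[170:]=0;ys,xs=np.nonzero(k);print(len(xs),xs.min(),xs.max(),ys.min(),ys.max())
print('y ext @z144',onz(c,xs.min()-.5,ys.mean(),144),onz(c,xs.max()+.5,ys.mean(),144), onz(c,xs.mean(),ys.min(),144),onz(c,xs.mean(),ys.max(),144))
sc=calibration('side');si=cv2.cvtColor(cv2.imread('pics/side6.png'),cv2.COLOR_BGR2HSV)
m=cv2.inRange(si,(18,90,60),(40,255,255));m[:200]=0;yy,xx=np.nonzero(m);print('side',xx.mean(),yy.mean(),yy.min(),yy.max(),'expected',proj(sc,[540,-190,144]),proj(sc,[540,-198,104]),'tri',tri([ray(c,xs.mean(),ys.mean()),ray(sc,xx.mean(),yy.mean())]))
t=im[0:190,170:470,::-1];q=cv2.imread('pics/side6.png')[130:370,230:400]
o=np.zeros((560,800,3),np.uint8);t=cv2.resize(t,(400,253));q=cv2.resize(q,(396,560),interpolation=2);o[:253,:400]=t;o[:,400:796]=q;cv2.imwrite('pics/c6.png',o)
```

```text
14.05 [ 461.14151771 -189.97104638  259.80573493] [ 0.09800847  0.04470471 -0.28533573] 45.210708997890585
936 304 324 72 119
y ext @z144 [ 540.46229778 -182.15743095  144.        ] [ 539.41748318 -198.71491404  144.        ] [ 557.41500624 -191.6019723   144.        ] [ 522.0732413  -189.15925731  144.        ]
side 337.33576642335765 257.036496350365 246 268 expected [337.72776734 248.26744984] [337.68509917 266.98111481] tri [ 539.85785548 -190.03471157  122.07809858]
```

View pics/c6.png

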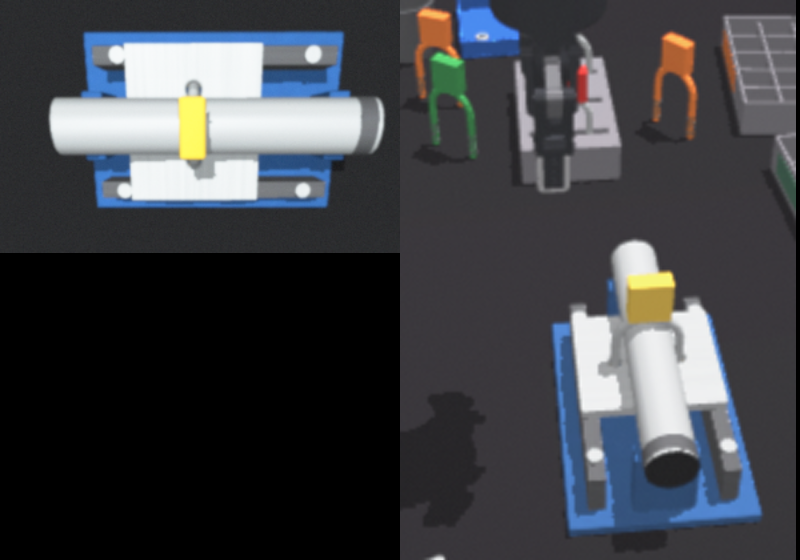

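The bolt stands upright on the pipe with both legs through the plate. The triangulated grip is at (539.9, -190.0, 122), and home is 124. The gripper is clear, so I'm handing in.

```bash
python3 -c "
from h import *
print(finish_job(), read_state()['clock'])"
```

```text
the job is handed in; nothing more can be done
the job is handed in; nothing more can be done
```

I took the yellow-grip U-bolt from the rack's middle slot and lowered it astride the pipe. Both legs entered the plate's holes together without any noticeable side force. I pressed it past the springs until it seated, let go, moved the gripper clear and handed the job in about 14 s into the run.

**Seating:** The vertical force rose to about 19 N with the tool stopped at z = 110.4 mm; I had predicted 110.5 mm. After release, the cameras put the grip at about (539.9, -190.0, 122) mm, against 124 mm for fully home. The 2 mm gap is within the calibration's accuracy, and the limit is 126.5 mm.

**Other checks:**
- **Final pictures:** They show the bolt upright and square to the pipe, with the gripper clear of everything.
- **Other U-bolts:** Red was still standing in the rack. Blue was hidden behind the arm in the last view, but nothing came near it.
- **Spring force:** I did not see a clear 6 to 12 N peak at the springs. The readings after each step were about 0 to 6 N until the bow met the pipe.
- **Refused call:** The first move call was rejected because fields were missing. The arm did not move, and the same call with all fields filled in worked.

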